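Start the screen separator

TASK

Start the phone-screen separator on the repair bench: with the fingertips, lightly press its round key, then its long bar key, then its triangular key, each down to its stop, where it stays down by itself, and then take the hand away. Leave the cross-shaped key up, and do not pick up, push or shift the phone on the hot plate, the screwdriver, the screw jar or the carton.

Things in the scene. Friction and masses are not known exactly. Their poses are not given: they have to be found in the camera images.
- separator: White box, 260 x 360 x 70 mm, fixed; metal hot plate on its far half (top 75 mm above the table), four off-white keys in a row on its near strip. Origin: centre of the underside; x points from the key strip to the hot plate, y along the row. Keys at x = -80 mm, y = -111, -37, 37, 111 mm (74 mm apart, at least 20 mm free between neighbours); which key is where varies.
- round_top (a point): Round key, a disc of 44 mm diameter, in a 66 mm square black bezel on the front strip of the separator. The point is at the centre of the key's top face and moves with the key; at the start it lies 92 mm above the table, 18 mm above the bezel. 
- bar_top (a point): Long bar key, a straight bar 52 mm long (along the row of keys) and 18 mm wide, in a 66 mm square black bezel on the front strip of the separator. The point is at the centre of the key's top face and moves with the key; at the start it lies 92 mm above the table, 18 mm above the bezel. 
- tri_top (a point): Triangular key, equal sides of 50 mm, point at its centroid, in a 66 mm square black bezel on the front strip of the separator. The point is at the centre of the key's top face and moves with the key; at the start it lies 92 mm above the table, 18 mm above the bezel. 
- cross_top (a point): Cross-shaped key (a plus sign 46 mm across with arms 15 mm wide), to be left up, in a 66 mm square black bezel on the front strip of the separator. The point is at the centre of the key's top face and moves with the key; at the start it lies 92 mm above the table, 18 mm above the bezel. 
- round_key (a joint): Travel of the round key: 0 m when up, growing as it is pressed, 0.010 m at its stop. It slides straight down, needs about 2 to 3 N to move and stays where it is left. At the stop its rubber-backed cap gives a further 5 mm, at 1.5 N more per mm. A light press is a few newtons; 20 N is too hard.
- bar_key (a joint): Travel of the long bar key: 0 m when up, growing as it is pressed, 0.010 m at its stop. It slides straight down, needs about 2 to 3 N to move and stays where it is left. At the stop its rubber-backed cap gives a further 5 mm, at 1.5 N more per mm. A light press is a few newtons; 20 N is too hard.
- tri_key (a joint): Travel of the triangular key: 0 m when up, growing as it is pressed, 0.010 m at its stop. It slides straight down, needs about 2 to 3 N to move and stays where it is left. At the stop its rubber-backed cap gives a further 5 mm, at 1.5 N more per mm. A light press is a few newtons; 20 N is too hard.
- cross_key (a joint): Travel of the cross-shaped key: 0 m when up, growing as it is pressed, 0.010 m at its stop. It slides straight down, needs about 2 to 3 N to move and stays where it is left. At the stop its rubber-backed cap gives a further 5 mm, at 1.5 N more per mm. A light press is a few newtons; 20 N is too hard.
- round_base: Black bezel (66 x 66 x 4 mm) that carries the round key; fixed on the separator. Origin at the centre of its underside, 70 mm above the table.
- bar_base: Black bezel (66 x 66 x 4 mm) that carries the long bar key; fixed on the separator. Origin at the centre of its underside, 70 mm above the table.
- tri_base: Black bezel (66 x 66 x 4 mm) that carries the triangular key; fixed on the separator. Origin at the centre of its underside, 70 mm above the table.
- cross_base: Black bezel (66 x 66 x 4 mm) that carries the cross-shaped key; fixed on the separator. Origin at the centre of its underside, 70 mm above the table.
- phone: Phone, 148 x 72 x 8 mm, lying loose, screen up, on the hot plate; origin at the centre of its underside, x along its length. To be left alone.
- screwdriver: Small screwdriver, 130 mm long and about 20 mm thick, lying loose on the bench in front of the separator, roughly along the row of keys; its x axis runs from handle to tip. To be left alone.
- screw_jar: Clear jar, 52 mm diameter, 50 mm high, standing loose beside the separator on its +y side; origin at the centre of its underside. To be left alone.
- carton: Cardboard carton, 160 x 85 x 45 mm, loose beside the separator on its -y side; origin at the centre of its underside. To be left alone.

How it is judged (in metres and radians):
On the way, in this order (a step that is already met when the one before it is completed fails the run):
1. the round key is pressed down, the others still up (value of joint round_key above 0.007 m and value of joint each of bar_key, tri_key below 0.004 m), for 0.1 s.
2. then the long bar key is pressed down, the triangular one still up (value of joint each of round_key, bar_key above 0.007 m and value of joint tri_key below 0.004 m), for 0.1 s.
3. then the triangular key is pressed down (value of joint each of round_key, bar_key, tri_key above 0.007 m), for 0.1 s.
At the end, for the whole second after the job is handed in: The round, long bar and triangular keys are each pressed down by more than 7 of their 10 mm; the cross-shaped key is down by less than 4 mm; the phone, screwdriver, jar and carton are within 10 mm of where they started (all of step 3 and value of joint cross_key below 0.004 m and distance of each of phone, screwdriver, screw_jar, carton from where it was at the start of the episode below 0.01 m); the robot touches nothing.
It fails at once if the long bar key goes down (4 mm) before the round key is down (7 mm) (value of joint bar_key above 0.004 m and value of joint round_key below 0.007 m).
It fails at once if the triangular key goes down (4 mm) before the long bar key is down (7 mm) (value of joint tri_key above 0.004 m and value of joint bar_key below 0.007 m).
It fails at once if the cross-shaped key is pressed down by more than 4 mm (value of joint cross_key above 0.004 m).
It fails at once if a key or its bezel is pressed hard, with more than 20 N (contact force between anything else and round_base above 20 N or contact force between anything else and bar_base above 20 N or contact force between anything else and tri_base above 20 N or contact force between anything else and cross_base above 20 N).
It fails at once if the phone, the screwdriver, the jar or the carton is lifted, carried or shifted by more than 10 mm (distance of any of phone, screwdriver, screw_jar, carton from where it was at the start of the episode above 0.01 m).
It also fails if it takes over 45 s, if anything falls off the work surface, if the arm or the gripper's body presses on something with over 40 N, if the wrist force passes 120 N, or if a joint passes its speed limit or range.

ROBOT

A 7-joint arm with a two-finger parallel gripper is mounted at the origin on the work surface. World frame = base frame: x ahead of the robot, y to its left, z up, the work surface at z = 0. Lengths are in mm, angles in rad, forces in N, time in s.
With the tool pointing down it reaches from about 425 to 950 mm from the base axis. Payload 16.7 kg.
Tool frame: the origin (TCP) lies midway between the tips of the shut fingers; the grasp point (between the pads) lies 19 mm behind it; z points along the fingers, y is the direction in which the jaws open and shut (so a half turn about z gives the same grasp; the last joint's range is limited). The gripper opens to 94 mm and grips with 3 to 60 N. Pads are 16 mm wide; open, the fingers measure 119 mm over their backs; the gripper's body (75 mm by 177 mm) begins 78 mm behind the grasp point.
Start: joints at [-1.373, 0.426, 0.074, 1.606, -0.034, 1.111, -0.067], TCP at [230.063, 634.544, 205.467] pointing down, gripper open.
Joint ranges: [-2.85, 2.85], [-0.5, 2.14], [-1.23, 1.37], [0.21, 2.46], [-1.02, 4.16], [0.16, 2.05], [-2.73, 2.73]. Speed limits (rad/s): [1.89, 1.89, 2.39, 2.39, 3.01, 3.01, 3.01].

INTERFACE

Orientations are given as a rotation vector (axis times angle).
In Python, from workcell import state, get_image, close_job gives the robot as it stands.
- The arm moves only by the tool servo_tool, never from a script. Its argument "motion" is text: rows parted by semicolons, each of 6 numbers parted by spaces: the shift along the tool's x, y, z in units of 50 mm (1.0 is 50 mm), then the turn, a rotation vector about the tool's x, y, z in units of 8 degrees (1.0 is 8 degrees). A call has 1 to 10 rows; each row shifts and turns the commanded pose from where the row before left it, along the tool's axes as they then stand; what a row does not reach is not made up. A row lasts 1/10 s, in which the tool goes at most 50 mm and 8.59 degrees, less where a joint would pass 70% of its speed; a pose out of reach is approached as far as the arm can. A call is refused whole if a number of a shift passes 1 or a number of a turn 1, either way. A call with a gripper value outside its range is refused whole. "claw" is the finger opening in mm, from 0 to 94, set as the call begins (left out, the last holds). The fingers move at their own pace and stop on an object; "newtons" is the grip in N (left out, the last holds). Time passes only in rows, so rows that do not move let the fingers close. It gives the time, the measured TCP pose, the force and the opening at its end, in the units of the state.
- state(): the state, without advancing time (a new reading comes with each control period).
- get_image(name): name is "side" or "top"; returns a dict with "color" (384x512x3 uint8, red, green, blue), "mtx" (3x3 intrinsics, pixels), "rvec" (rotation vector, rad) and "tvec" (3), from world to camera coordinates, as OpenCV has them. Camera axes: x right, y down, z forward; pixel columns grow to the right and rows downward; lengths in mm; the calibration is good to about 2 mm. A picture is of the moment at which its call begins. There is no depth.
- close_job(): hands the job in, once; it reports no verdict.
The state is a dict: "time_s": time; "joints": joint angles; "qd": joint speeds; "tau": joint torques, N m; "position": TCP position; "ee_rot": TCP orientation; "ft_force": force on the tool from outside, world axes, zero at the start; "ft_torque": the same for the moment, N m; "width": finger opening in mm.
Only numpy, scipy, OpenCV 4.12 (cv2) and the standard library are available. Lean on these libraries where they do the work, as an engineer would, in place of code of your own. Each camera call takes 0.05 s, during which the arm holds its last target. There are 200 camera calls.

## Working session

There is one attempt and no reset: what is moved stays moved. The work goes in short steps, Python scripts to look and compute and a tool call to move; the robot and the scene stay as the last step left them, time stands still between calls to the robot, and variables do not carry over. Pictures are saved under pics/ and viewed, about 8 in all and at most 12, crops included, and the job is handed in when it is done.

Besides the shell and the picture viewer there is one more tool, called as name(argument=value, ...) on one line, values as JSON. servo_tool: Moves the arm, as the interface text tells. Its arguments: {"type":"object","properties":{"motion":{"type":"string"},"claw":{"type":"number"},"newtons":{"type":"number"}},"required":["motion"]}

```bash
mkdir -p pics; cat > h.py <<'E'
import cv2, numpy as np
from workcell import state, get_image, close_job
def ray(im,u,v):
    R=cv2.Rodrigues(np.array(im["rvec"],float))[0]; t=np.array(im["tvec"],float).ravel()
    d=R.T@np.linalg.inv(np.array(im["mtx"]))@[u,v,1.]; return -R.T@t, d/np.linalg.norm(d)
def onplane(im,u,v,z):
    o,d=ray(im,u,v); return o+d*(z-o[2])/d[2]
def proj(im,p):
    return cv2.projectPoints(np.array(p,float).reshape(-1,1,3),np.array(im["rvec"],float),np.array(im["tvec"],float),np.array(im["mtx"],float),None)[0].reshape(-1,2)
def tri(a,ua,b,ub):
    o1,d1=ray(a,*ua);o2,d2=ray(b,*ub)
    s=np.linalg.lstsq(np.c_[d1,-d2],o2-o1,rcond=None)[0]
    p,q=o1+d1*s[0],o2+d2*s[1]; return (p+q)/2,np.linalg.norm(p-q)
E
python3 - <<'E'
from h import *
import pickle
d={n:get_image(n) for n in("top","side")}
pickle.dump(d,open("im0.pkl","wb"))
for n in d: cv2.imwrite(f"pics/{n}0.png",d[n]["color"][:,:,::-1]); print(n,ray(d[n],256,192))
print(state())
E
```

```text
top (array([ 532.51828223,   32.47804036, 1020.50723933]), array([ 0.07440961,  0.03964321, -0.99643947]))
side (array([ 535.01593314, -745.63679511,  900.63703952]), array([ 0.04074221,  0.68325663, -0.72904077]))
{'time_s': 0.1, 'joints': array([-1.3724918 ,  0.42666339,  0.07386407,  1.6065276 , -0.03411551,
        1.11081174, -0.06710832]), 'qd': array([-4.87674820e-04, -1.20211051e-03, -5.34833965e-05, -1.82937919e-03,
        1.64967058e-03, -2.07820952e-03,  1.21022038e-03]), 'tau': array([ 6.18762875e-03, -9.37467384e+01,  3.67632732e+00, -4.55051994e+01,
       -4.85616527e-02,  1.68273342e-02,  4.66932579e-05]), 'position': array([229.95694442, 634.20297932, 204.85681602]), 'ee_rot': array([-5.43645471e-01, -3.09406534e+00,  1.79570803e-03]), 'ft_force': array([-0.53559476, -0.59847798,  0.31998227]), 'ft_torque': array([-0.04809329,  0.02271779,  0.03183113]), 'width': 94.00482586113247}
```

View pics/top0.png

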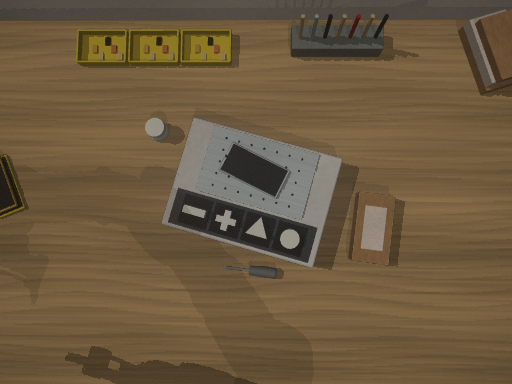

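View pics/side0.png

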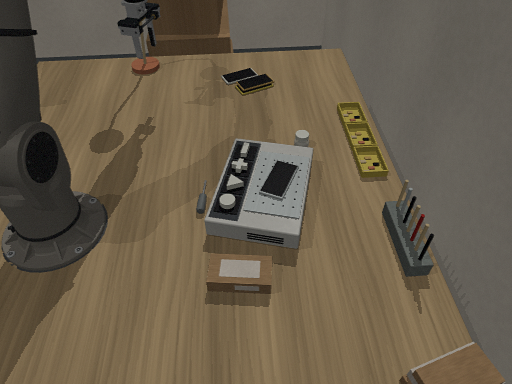

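The top view shows the keys left to right: bar (194,211), cross (226,220), triangle (257,229) and round (290,239). In the side view the same keys are at about (244,150), (239,166), (234,182) and (227,201). The screwdriver is at (255,271), the jar at (155,128) and the carton at (373,228). The hand is out of the way.

```bash
python3 - <<'E'
from h import *
import pickle
d=pickle.load(open("im0.pkl","rb"))
g={"top":dict(bar=(194,211),cross=(226,220),tri=(257,229),round=(290,239)),"side":dict(bar=(244,150),cross=(239,166),tri=(234,182),round=(227,201))}
C={}
for n in g:
    im=d[n]["color"]; gray=im.min(2)
    for k,(u,v) in g[n].items():
        w=18; p=gray[v-w:v+w+1,u-w:u+w+1]
        pv=gray[v,u]; m=(p>(0.8*pv)).astype(np.uint8)
        N,l,s,c=cv2.connectedComponentsWithStats(m,connectivity=4)
        i=l[w,w]; C[n,k]=c[i]+[u-w,v-w]; print(n,k,pv,s[i],C[n,k].round(1))
P={}
for k in g["top"]:
    p,e=tri(d["top"],C["top",k],d["side"],C["side",k])
    P[k]=onplane(d["top"],*C["top",k],92)
    print(k,"tri",p.round(1),"gap",e.round(1),"top@92",P[k].round(1),"side@92",onplane(d["side"],*C["side",k],92).round(1))
ks=["bar","cross","tri","round"]
for a,b in zip(ks,ks[1:]): print(a,b,np.linalg.norm(P[a]-P[b]))
v=P["bar"]-P["round"]; print("yaw of sep y axis",np.degrees(np.arctan2(v[1],v[0])))
print(cv2.Rodrigues(state()["ee_rot"])[0].round(3))
E
```

```text
top bar 136 [  6  12  24  13 166] [193.5 210.8]
top cross 136 [  7   8  21  21 211] [225.1 219.9]
top tri 137 [  7   7  20  20 204] [257.2 229.1]
top round 139 [  8   8  19  20 287] [289.3 238.6]
side bar 148 [15 11  8 10 54] [244.6 147.6]
side cross 150 [11 10 15 11 81] [239.2 163.1]
side tri 150 [11 10 16 12 88] [233.2 180. ]
side round 149 [ 11  11  15  11 134] [226.9 198.9]
bar tri [558.5 208.9  88.8] gap 1.2 top@92 [559.  208.3  92. ] side@92 [557.8 205.   92. ]
cross tri [538.7 137.8  89.3] gap 1.2 top@92 [539.3 137.5  92. ] side@92 [538.1 134.8  92. ]
tri tri [518.7  66.   90.6] gap 1.6 top@92 [519.6  65.9  92. ] side@92 [518.   64.5  92. ]
round tri [498.8  -5.2  89.6] gap 1.1 top@92 [499.4  -5.1  92. ] side@92 [498.4  -7.4  92. ]
bar cross 73.48208911086566
cross tri 74.21536550250946
tri round 73.80116793194628
yaw of sep y axis 74.41240666364564
[[-0.94   0.341 -0.   ]
 [ 0.341  0.94  -0.001]
 [-0.    -0.001 -1.   ]]
```

servo_tool(motion="-0.24 -0.26 0 0 0 0;-0.48 -0.52 0 0 0 0;-0.48 -0.52 0 0 0 0;-0.48 -0.52 0 0 0 0;-0.48 -0.52 0 0 0 0;-0.48 -0.52 0 0 0 0;-0.48 -0.52 0 0 0 0;-0.48 -0.52 0 0 0 0;-0.48 -0.52 0 0 0 0;-0.48 -0.52 0 0 0 0", claw=0, newtons=10)

```text
time_s: 1.1
position: [360.4, 323.1, 205.3]
ee_rot: [-0.544, -3.094, 0.0]
ft_force: [0.2, -0.0, -0.2]
width: 17.6
```

servo_tool(motion="-0.48 -0.52 0 0 0 0;-0.48 -0.52 0 0 0 0;-0.48 -0.52 0 0 0 0;-0.48 -0.52 0 0 0 0;-0.48 -0.52 0 0 0 0;-0.48 -0.52 0 0 0 0;-0.48 -0.52 0 0 0 0;-0.48 -0.52 0 0 0 0;-0.4 -0.4 0 0 0 0;0 0 0 0 0 0")

```text
time_s: 2.1
position: [482.6, 34.6, 205.5]
ee_rot: [0.551, 3.093, -0.001]
ft_force: [-0.6, 0.4, -0.2]
width: 0.5
```

```bash
cat > go.py <<'E'
import sys
from h import *
T=dict(round=(499,-5.8),bar=(558.6,207.3),tri=(519,65.4))
s=state(); R=cv2.Rodrigues(s["ee_rot"])[0]; p=s["position"]
t=np.array([*T[sys.argv[1]],float(sys.argv[2])])
print(s["time_s"],p.round(1),s["ft_force"].round(2),s["width"],R.round(3).tolist()); print("tool shift/50:",(R.T@(t-p)/50).round(3))
E
python3 go.py round 105
```

```text
2.1 [482.6  34.6 205.5] [-0.64  0.41 -0.25] 0.45064765614176233 [[-0.939, 0.345, 0.0], [0.345, 0.939, -0.001], [-0.001, -0.001, -1.0]]
tool shift/50: [-0.585 -0.644  2.01 ]
```

servo_tool(motion="-0.2 -0.2 0.2 0 0 0;-0.2 -0.22 0.2 0 0 0;-0.18 -0.22 0.3 0 0 0;0 0 0.3 0 0 0;0 0 0.3 0 0 0;0 0 0.3 0 0 0;0 0 0.2 0 0 0;0 0 0.1 0 0 0;0 0 0 0 0 0;0 0 0 0 0 0")

```text
time_s: 3.1
position: [498.3, -1.8, 110.9]
ee_rot: [0.544, 3.094, 0.0]
ft_force: [0.8, 0.1, -0.0]
width: 0.6
```

```bash
python3 - <<'E'
from h import *
a=[]
for n in("top","side"):
    i=get_image(n); c=i["color"][:,:,::-1]; u,v=proj(i,[499,-6,95])[0].astype(int)
    a.append(cv2.resize(c[v-50:v+50,u-50:u+50],(400,400),interpolation=cv2.INTER_CUBIC))
cv2.imwrite("pics/near1.png",np.hstack(a))
E
python3 go.py round 92
```

```text
3.2 [498.5  -1.9 111. ] [ 0.23  0.15 -0.25] 0.30717549835488145 [[-0.94, 0.341, 0.001], [0.341, 0.94, 0.0], [-0.001, 0.001, -1.0]]
tool shift/50: [-0.036 -0.071  0.381]
```

View pics/near1.png

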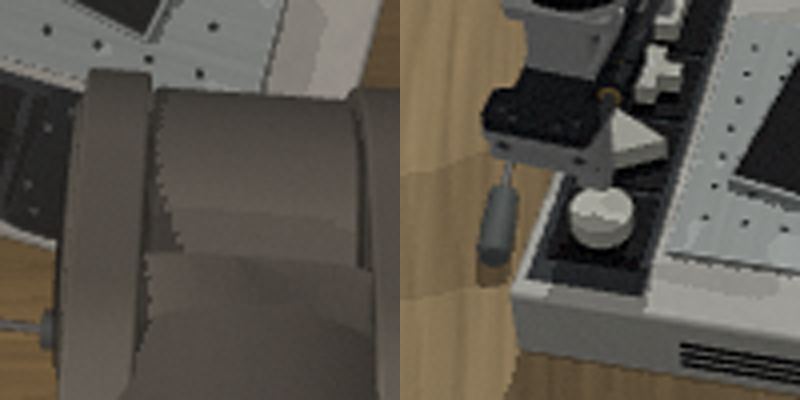

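The side view shows the shut fingertips at about (600,190), just above the round key's disc at (602,218). The top view is blocked by the arm. I'll lower slowly and watch the force.

servo_tool(motion="-0.04 -0.07 0.1 0 0 0;0 0 0.1 0 0 0;0 0 0.1 0 0 0;0 0 0.06 0 0 0;0 0 0.04 0 0 0;0 0 0.04 0 0 0;0 0 0.04 0 0 0;0 0 0.02 0 0 0;0 0 0 0 0 0;0 0 0 0 0 0")

```text
time_s: 4.2
position: [499.0, -5.9, 85.5]
ee_rot: [0.544, 3.094, 0.0]
ft_force: [-0.2, -0.1, 1.1]
width: 0.5
```

servo_tool(motion="0 0 0.02 0 0 0;0 0 0.02 0 0 0;0 0 0.02 0 0 0;0 0 0 0 0 0;0 0 0 0 0 0")

```text
time_s: 4.7
position: [498.8, -6.0, 82.4]
ee_rot: [-0.544, -3.094, 0.0]
ft_force: [-0.1, 0.6, 0.4]
width: 0.1
```

servo_tool(motion="0 0 0.02 0 0 0;0 0 0.02 0 0 0;0 0 0 0 0 0;0 0 0 0 0 0")

```text
time_s: 5.1
position: [498.8, -6.0, 80.5]
ee_rot: [-0.544, -3.094, 0.0]
ft_force: [-2.3, -0.7, 4.8]
width: 0.2
```

The 4.8 N matches the stop plus about 1.5 mm of cap give. I'll back off and look at the key.

servo_tool(motion="0 0 -0.1 0 0 0;0 0 -0.3 0 0 0;0 0 -0.4 0 0 0;0 0.3 -0.2 0 0 0;0 0.5 0 0 0 0;0 0.5 0 0 0 0;0 0.5 0 0 0 0;0 0.5 0 0 0 0;0 0.5 0 0 0 0;0 0.5 0 0 0 0")

```text
time_s: 6.1
position: [555.2, 150.2, 130.6]
ee_rot: [-0.544, -3.094, 0.0]
ft_force: [0.3, 0.6, 0.0]
width: 0.6
```

```bash
cat > see.py <<'E'
import sys
from h import *
a=[]
for n in("top","side"):
    i=get_image(n); c=i["color"][:,:,::-1]; u,v=proj(i,[525,90,90])[0].astype(int)
    a.append(cv2.resize(c[v-66:v+66,u-66:u+66],(396,396),interpolation=cv2.INTER_CUBIC))
cv2.imwrite(sys.argv[1],np.hstack(a))
E
python3 see.py pics/r1.png; python3 go.py bar 110
```

```text
6.2 [555.5 152.6 130.4] [ 0.55  0.08 -0.02] 0.6819827783979581 [[-0.941, 0.337, 0.0], [0.337, 0.941, 0.0], [0.0, 0.001, -1.0]]
tool shift/50: [0.311 1.049 0.408]
```

View pics/r1.png

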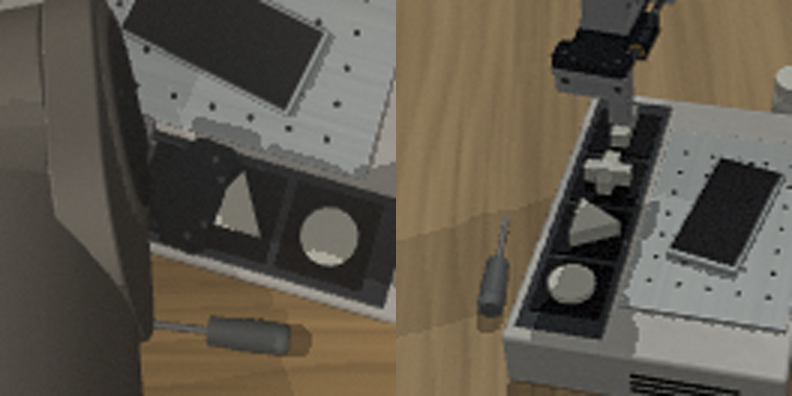

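The side view shows the round key (572,283) sitting low in its bezel, while the triangle, cross and bar are still up with tall side walls. Next is the bar.

servo_tool(motion="0.1 0.3 0 0 0 0;0.1 0.4 0 0 0 0;0.1 0.3 0.1 0 0 0;0.03 0.1 0.2 0 0 0;0 0 0.1 0 0 0;0 0 0 0 0 0;0 0 0 0 0 0;0 0 0 0 0 0")

```text
time_s: 7.0
position: [558.6, 205.7, 110.7]
ee_rot: [0.545, 3.094, 0.0]
ft_force: [0.2, -0.2, 0.6]
width: 0.5
```

```bash
python3 see.py pics/b0.png; python3 go.py bar 92
```

```text
7.1 [558.5 206.1 110.8] [ 0.18  0.11 -0.79] 1.0916415021788792 [[-0.94, 0.341, 0.0], [0.341, 0.94, 0.0], [-0.0, 0.0, -1.0]]
tool shift/50: [0.007 0.023 0.376]
```

View pics/b0.png

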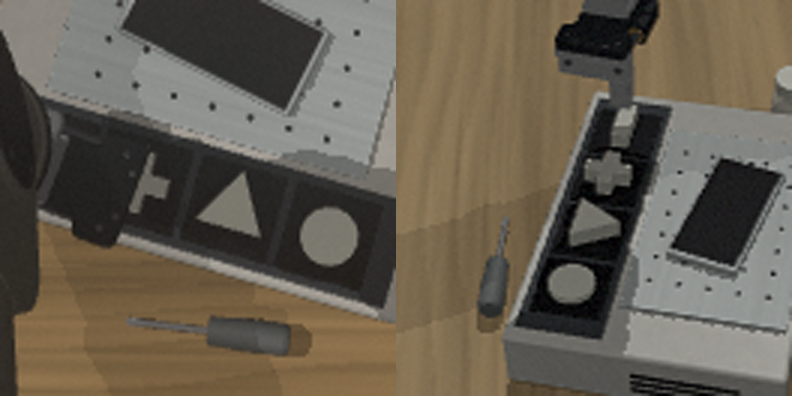

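The fingertips at (620,103) stand over the bar key (624,125), clear of the cross (608,172). I'll lower to 80.5 mm as before.

servo_tool(motion="0.01 0.02 0.1 0 0 0;0 0 0.1 0 0 0;0 0 0.1 0 0 0;0 0 0.06 0 0 0;0 0 0.04 0 0 0;0 0 0.04 0 0 0;0 0 0.04 0 0 0;0 0 0.04 0 0 0;0 0 0.02 0 0 0;0 0 0 0 0 0")

```text
time_s: 8.1
position: [558.2, 207.6, 83.4]
ee_rot: [0.544, 3.094, -0.0]
ft_force: [0.5, -0.7, 0.1]
width: 0.0
```

servo_tool(motion="0 0 0.02 0 0 0;0 0 0.02 0 0 0;0 0 0.02 0 0 0;0 0 0 0 0 0;0 0 0 0 0 0")

```text
time_s: 8.6
position: [558.4, 207.7, 80.6]
ee_rot: [0.544, 3.094, 0.0]
ft_force: [-1.5, -0.7, 5.3]
width: 0.7
```

The force is 5.3 N, so the bar is at its stop. On to the triangle.

servo_tool(motion="0 0 -0.1 0 0 0;0 0 -0.3 0 0 0;0 0 -0.4 0 0 0;0 -0.2 -0.2 0 0 0;-0.05 -0.5 0 0 0 0;-0.05 -0.6 0 0 0 0;-0.05 -0.6 0 0 0 0;-0.05 -0.6 0 0 0 0;-0.03 -0.3 0 0 0 0;0 -0.14 0 0 0 0")

```text
time_s: 9.6
position: [518.6, 64.1, 131.0]
ee_rot: [0.546, 3.093, 0.001]
ft_force: [-0.2, 0.9, -0.6]
width: 0.3
```

servo_tool(motion="0 0 0.1 0 0 0;0 0 0.2 0 0 0;0 0 0.1 0 0 0;0 0 0 0 0 0;0 0 0 0 0 0")

```text
time_s: 10.1
position: [518.8, 65.9, 110.1]
ee_rot: [-0.543, -3.094, 0.001]
ft_force: [-0.9, 0.1, 0.1]
width: 0.5
```

```bash
python3 see.py pics/t0.png; python3 go.py tri 92
```

```text
10.2 [519.   65.7 110.5] [-0.44  0.1  -0.03] 0.6761670596787162 [[-0.94, 0.341, -0.0], [0.341, 0.94, -0.0], [-0.0, -0.0, -1.0]]
tool shift/50: [-0.002 -0.006  0.37 ]
```

View pics/t0.png

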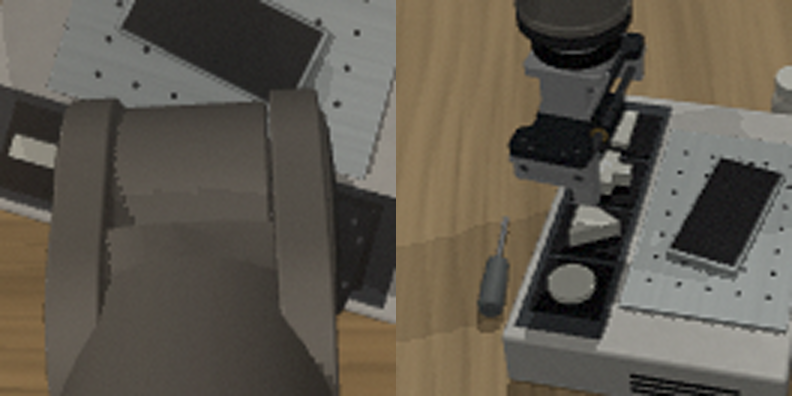

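The fingertips (585,198) are above the triangle (592,222), and the round key is still down. I'll press.

servo_tool(motion="0 0 0.1 0 0 0;0 0 0.1 0 0 0;0 0 0.1 0 0 0;0 0 0.06 0 0 0;0 0 0.04 0 0 0;0 0 0.04 0 0 0;0 0 0.04 0 0 0;0 0 0.04 0 0 0;0 0 0.02 0 0 0;0 0 0 0 0 0")

```text
time_s: 11.2
position: [518.9, 65.5, 83.4]
ee_rot: [-0.544, -3.094, 0.0]
ft_force: [-0.4, 0.2, -0.2]
width: 0.4
```

servo_tool(motion="0 0 0.02 0 0 0;0 0 0.02 0 0 0;0 0 0.02 0 0 0;0 0 0 0 0 0;0 0 0 0 0 0")

```text
time_s: 11.7
position: [519.1, 65.5, 80.6]
ee_rot: [0.544, 3.094, 0.0]
ft_force: [-0.7, -0.7, 5.5]
width: 0.4
```

The force is 5.5 N, so this key is at its stop too. I'll take the hand up and away, out of the cameras' view.

servo_tool(motion="0 0 -0.1 0 0 0;0 0 -0.3 0 0 0;0 0 -0.5 0 0 0;0 0 -0.6 0 0 0;0 0 -0.5 0 0 0;0 0.3 -0.4 0 0 0;0.2 0.6 0 0 0 0;0.2 0.7 0 0 0 0;0.2 0.7 0 0 0 0;0.2 0.7 0 0 0 0")

```text
time_s: 12.7
position: [532.2, 221.6, 200.8]
ee_rot: [0.544, 3.094, 0.0]
ft_force: [0.7, -0.6, 0.6]
width: 0.3
```

servo_tool(motion="0.3 0.7 0 0 0 0;0.3 0.7 0 0 0 0;0.3 0.7 0 0 0 0;0.3 0.7 0 0 0 0;0.3 0.7 0 0 0 0;0.3 0.7 0 0 0 0;0.3 0.6 0 0 0 0;0.2 0.3 0 0 0 0;0 0 0 0 0 0;0 0 0 0 0 0")

```text
time_s: 13.7
position: [511.5, 498.0, 200.3]
ee_rot: [0.544, 3.094, -0.002]
ft_force: [1.3, -0.8, -0.2]
width: 0.8
```

```bash
python3 see.py pics/e.png; python3 - <<'E'
from h import *
import pickle
d=pickle.load(open("im0.pkl","rb"))
s=state(); print(s["time_s"],s["position"].round(),s["ft_force"].round(2))
R=dict(phone=("top",220,142,292,200),driver=("top",222,260,282,282),jar=("top",143,115,172,142),carton=("top",350,188,398,268))
i={n:get_image(n) for n in("top","side")}
for k,(n,a,b,c,e) in R.items():
    A=cv2.cvtColor(d[n]["color"],cv2.COLOR_RGB2GRAY)[b:e,a:c].astype(np.float32);B=cv2.cvtColor(i[n]["color"],cv2.COLOR_RGB2GRAY)[b:e,a:c].astype(np.float32)
    print(k,"shift px, resp",cv2.phaseCorrelate(A,B),abs(A-B).mean())
E
```

```text
13.8 [512. 497. 201.] [-0.28  0.2  -1.09]
phone shift px, resp ((-0.016185604840146084, 0.0007422971431623182), 0.9769476230497713) 3.5280173
driver shift px, resp ((0.0773870263137546, 0.6806870864337284), 0.36241881781154206) 23.261364
jar shift px, resp ((0.03384996940839535, 0.5914789119280055), 0.9437756135875797) 4.1992335
carton shift px, resp ((-0.008123808646296027, 0.07555295596436196), 1.0063309056063494) 3.7559896
```

View pics/e.png

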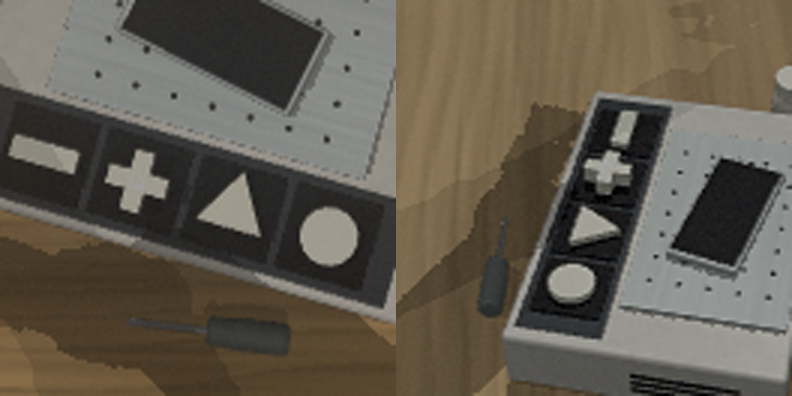

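The final view shows the bar (624,130), triangle (592,228) and round (572,283) keys low, with only thin side walls. The cross (608,172) is still up. The phone, jar and carton have moved less than 1 px. The screwdriver looks unmoved at the same crop pixels; only the arm's shadow on it changed. I'll hand in.

```bash
python3 -c "
from workcell import close_job; print(close_job())"
```

```text
the job is handed in; nothing more can be done
None
```

I pressed the round, long bar and triangular keys in that order with the shut fingertips, moved the hand well away, and handed the job in at about 14 s. `close_job` gave no verdict.

- **Keys:** each press ended at a tip height of about 80.5 mm, with 4.8, 5.3 and 5.5 N measured at the end. That fits the stop plus about 1.5 mm of cap give. The last pictures show these three keys low and the cross-shaped key up; I judged this by eye and did not measure key heights again.
- **Loose objects:** the phone, jar and carton shifted by less than 1 px against the first top picture. The screwdriver's image match was poor (0.36) because the arm's shadow fell on it, so I checked it by eye, and it sits at the same pixels in the crops.
- **Measured heights:** the two-view measurement put the key tops at 89 to 91 mm, against the stated 92 mm, within the calibration error.

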